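Lock the crosshead and start the press screw

ROBOT

A 7-joint arm with a two-finger parallel gripper is mounted at the origin on a cart in front of the work surface, level with it; the furniture and walls round the work are solid. World frame = base frame: x ahead of the robot, y to its left, z up, the work surface at z = 0. Lengths are in mm, angles in rad, forces in N, time in s.
With the tool pointing down it reaches from about 400 to 900 mm from the base axis. Payload 5.6 kg.
Tool frame: the origin (TCP) lies midway between the tips of the shut fingers; the grasp point (between the pads) lies 19 mm behind it; z points along the fingers, y is the line along which they close (so a half turn about z gives the same grasp; the last joint's range is limited). The gripper opens to 92 mm and grips with 3 to 60 N. Pads are 20 mm wide; open, the fingers measure 128 mm over their backs; the gripper's body (75 mm by 189 mm) begins 69 mm behind the grasp point.
Start: joints at [1.117, 0.468, -0.012, 1.603, 0.006, 1.071, -0.056], TCP at [259.534, -595.946, 214.592] pointing down, gripper open.
Joint ranges: [-2.53, 2.53], [-0.31, 2.02], [-1.57, 1.55], [0.28, 2.44], [-1.29, 4.43], [0.15, 1.84], [-2.92, 2.92]. Speed limits (rad/s): [2.57, 2.57, 3.14, 3.14, 3.14, 3.14, 3.14].

INTERFACE

Orientations are given as a rotation vector (axis times angle).
In Python, from cell import robot, grip, kin, viewer gives the robot as it stands. Calls block until the motion is done:
- robot.movep(position, orientation): joint-space move of the TCP to a pose.
- robot.servo_line(position, feed=150, rotation=None): straight line of the TCP; rotation=None keeps the orientation; feed is the mean speed in mm/s.
- robot.goto_joints(angles): joint-space move.
- grip(opening, newtons=None): opening from 0.0 (shut) to 1.0 (fully open); newtons is the grip in N (None keeps the last); returns when the fingers have stopped.
- robot.hold(seconds).
- kin.ik(position, orientation): joint angles nearest the present ones, or None.
- robot.observe(): the state.
- viewer.read_camera(name): name is "scene" or "top" or "wrist"; returns the picture (480x640x3 uint8, red, green, blue); there is no depth.
- viewer.camera_info(name): a dict with "camera_matrix" (3x3 intrinsics, pixels), "R" (3x3) and "t" (3): a world point X has camera coordinates R X + t. Camera axes: x right, y down, z forward; pixel columns grow to the right and rows downward; lengths in mm; the calibration is good to about 2 mm. A picture is of the moment at which its call begins: read the wrist's pose just before it. camera_info takes no time and is no camera call; for the wrist camera it gives the pose at the moment of the call.
A pose or a line that the arm cannot do raises robot.IKError and nothing moves.
- robot.job_done(): hands the job in; it is judged then, once.
Trained networks look in the newest picture that a camera, given by its name, has taken for a name from the list of things; names that differ only in an ending like _2 or _b are one class to them, and where a whole thing is asked for, a point or a joint stands for the part that bears it (a point fixed in the world has none). Each returns a list of dicts, best first, with "confidence" (0 to 1); they miss things now and then, are a little off and sometimes report something else, mostly with a low value. They report only what shows in the picture. A call takes as long as a camera call.
- viewer.silhouettes(name, camera): "mask" (480x640 bool, what is visible of it).
- viewer.pinpoint(name, camera): "at" ([x, y, z] in mm, in the coordinates of the camera as it stood for that picture, good to about 4 mm: a listed point, or the origin of a listed thing).
The state is a dict: "t": time; "joints": joint angles; "joint_velocities": joint speeds; "joint_torque": joint torques, N m; "tcp_pos": TCP position; "tcp_rot": TCP orientation; "contact_force": force on the tool from outside, world axes, zero at the start; "wrist_torque": the same for the moment, N m; "grip_width": opening from 0.0 (shut) to 1.0 (fully open); "grip_force": force on a finger pad.
Only numpy, scipy, OpenCV 4.12 (cv2) and the standard library are available. Lean on these libraries where they do the work, as an engineer would, in place of code of your own. Each camera call takes 0.05 s, during which the arm holds its last target. There are 200 camera calls.

TASK

Get the small screw press ready for printing: with the mallet from the desk, knock the spring pin at the right-hand end of the press's crosshead down flush, so that the crosshead is locked, and set the mallet back down on the desk. The press screw only stands loose in its bush: turn it backward (anticlockwise seen from above) until you feel its thread drop off the thread ends in the bush, then forward (clockwise) one full turn, so that it is properly started. Finish holding the screw's knob in the gripper; keep the fingers off the pin and leave the other things on the desk where they are.

Things in the scene. Friction and masses are not known exactly. Their poses are not given: they have to be found in the camera images.
- press: printing press fixed to the desk: dark base 150 x 236 mm with bed, block and platen (54 mm high in all), two pillars 190 mm apart, across them a dark crosshead 40 mm wide along the press's y, top 144 mm up, with round eyes (46 mm wide, top 146 mm up) on the pillars and a boss 58 mm wide in the middle. Origin: under the screw's axis, on the desk; x away from the robot, y left, z up
- lock_pin: bright slotted spring pin, 10 mm across, standing 9 to 12 mm proud in the eye at the right-hand (-y) end of the crosshead, 95 mm from the screw's axis. It slides straight down against about 9 N of friction and stays where it is left; its travel ends flush with the eye's top. Origin: centre of its top face
- pin_top (a point): centre of the pin's top face; flush when it is 146 mm above the press's origin (the eye's top)
- bush: brass bush in the crosshead's boss, flange 54 mm across, fixed. Origin on the screw's axis at the bush's lower end; its mouth (top of the flange) is 54 mm above that, 156 mm above the desk. A plain lead-in 12 mm deep, then two thread ribs that begin opposite one another; how the bush is turned in the boss differs from start to start
- screw: press screw, 0.45 kg, upright and loose in the bush: plain nose, greased right-hand two-start thread 32 mm across (14 mm a turn), hub, cross bar, knob; 145 mm long, about 2 degrees of play. Origin: centre of the nose's underside; z up, x along the cross bar. Turned anticlockwise it climbs 14 mm a turn and, 55 to 145 degrees from the start, falls about 7 mm by its own weight (the drop); clockwise from there it screws in
- screw_knob (a point): centre of the screw's round knurled knob, 38 mm across and 29 mm high, on the screw's axis at its top, 131 mm above the screw's origin; at the start about 229 mm above the desk. The screw turns easily and does not turn by itself
- screw_bar (a point): where the cross bar crosses the screw's axis, 28 mm below the knob's centre. The bar, 10 mm thick, runs along the screw's x axis to both sides and ends in black balls 16 mm across, centred 55 mm from the axis; the hub is 33 mm across; fingertips that reach down past the knob can push the bar round
- mallet: wooden mallet, 0.4 kg, standing on one face of its round head: head 47 mm across, 64 mm high, with two steel hoops, axis upright; the handle, 20 to 23 mm thick, sticks out level along the mallet's -x to 172 mm from the head's axis, 32 mm above the desk. Origin: centre of the head's lower face, the one to strike with; z up
- mallet_grip (a point): point on the handle's centre line, 55 mm from the head's axis (at the mallet's -x), 32 mm above the head's lower face
- mallet_head (a point): centre of the mallet's head, 32 mm above its lower face
- eraser: block eraser in its sleeve, 22 x 52 x 13 mm, lying to the right of the press; origin under its middle; to be left alone
- small_jar: small open paint jar, 43 mm across, 64 mm high, behind the mallet; origin under its middle; to be left alone
- cap: black screw cap of a paint jar, 68 mm across, 20 mm high, behind the eraser; origin under its middle; to be left alone
- masking_tape: roll of masking tape lying flat, 94 mm across, 25 mm high, behind the press on the left; origin under its middle; to be left alone
- pencil: yellow pencil lying near the front edge of the desk, 136 mm long, 7 mm thick; origin under its middle; to be left alone

How it is judged:
By the outcome, as a careful person would: the job done as asked, in the order asked, and still so for the second after the job is handed in, while the arm keeps its last pose, push and grip.
It also fails if it takes over 72 s, if anything falls off the work surface, if the arm or the gripper's body presses on something with over 40 N, if the wrist force passes 120 N, or if a joint passes its speed limit or range.

## Working session

There is one attempt and no reset: what is moved stays moved. The work goes in short steps, each a Python script; the robot and the scene stay as the last script left them, time stands still between calls to the robot, and variables do not carry over. Pictures are saved under pics/ and viewed, at most 10 in all, crops included, and the job is handed in when it is done.

```bash
ls; mkdir -p pics; cat > h.py <<'E'
import numpy as np, cv2
from cell import robot, grip, kin, viewer
from scipy.spatial.transform import Rotation as R
def pin(name,cam):
    i=viewer.camera_info(cam); r=viewer.pinpoint(name,cam)
    return [(round(d['confidence'],2),np.round(np.array(i['R']).T@(np.array(d['at'])-np.array(i['t'])),1)) for d in r[:2]]
def down(yaw): # tool y axis at world angle yaw+90deg ; tool x at yaw
    return (R.from_euler('z',yaw)*R.from_euler('x',np.pi)).as_rotvec()
def st():
    o=robot.observe(); print('t%.1f'%o['t'],np.round(o['tcp_pos'],1),np.round(o['tcp_rot'],3),'F',np.round(o['contact_force'],1),'g',round(o['grip_width'],3),round(o['grip_force'],1),'j',np.round(o['joints'],2)); return o
E
python3 - <<'E'
from h import *
st()
for c in ("scene","top"):
    im=viewer.read_camera(c); cv2.imwrite(f'pics/{c}0.png',im[:,:,::-1])
    for n in ("press","pin_top","screw_knob","screw_bar","mallet_grip","mallet_head","bush","small_jar","eraser"):
        print(c,n,pin(n,c))
E
```

```text
pics
t0.0 [ 259.3 -595.4  213.6] [-3.074e+00 -6.400e-01  1.000e-03] F [ 1.   1.1 -0.8] g 1.0 0.0 j [ 1.12  0.47 -0.01  1.6   0.01  1.07 -0.06]
scene press [(0.89, array([560.9, 208.5,   3.5]))]
scene pin_top [(0.58, array([539.2, 117.1, 159.3]))]
scene screw_knob [(0.9, array([558.4, 208.8, 229.1])), (0.38, array([538.5, 115.6, 160.1]))]
scene screw_bar [(0.64, array([559.2, 205. , 200.7]))]
scene mallet_grip [(0.9, array([498.9, -88. ,  31.9]))]
scene mallet_head [(0.71, array([561.3, 205.6, 229.2])), (0.66, array([550.2, -58.9,  33.1]))]
scene bush [(0.7, array([559.8, 209.4, 102.1])), (0.54, array([377.7, 194.5,   0.5]))]
scene small_jar [(0.91, array([ 674.5, -130.7,   -3.7]))]
scene eraser [(0.52, array([646. ,  -7. ,  -1.8]))]
top press [(0.95, array([559.4, 205.5,  -0.9]))]
top pin_top [(0.46, array([540.6, 114.3, 156.4]))]
top screw_knob [(0.66, array([557.5, 205. , 230.6]))]
top screw_bar [(0.9, array([561.1, 207.7, 199.9]))]
top mallet_grip [(0.87, array([501.2, -87.3,  34. ]))]
top mallet_head [(0.79, array([547.4, -56.7,  30.7]))]
top bush [(0.58, array([555.9, 208.9,  97. ]))]
top small_jar [(0.93, array([ 6.791e+02, -1.265e+02, -3.000e-01])), (0.66, array([535.8, 114.7, 158.6]))]
top eraser [(0.57, array([647.9,  -6.7,  -3.9]))]
```

View pics/top0.png

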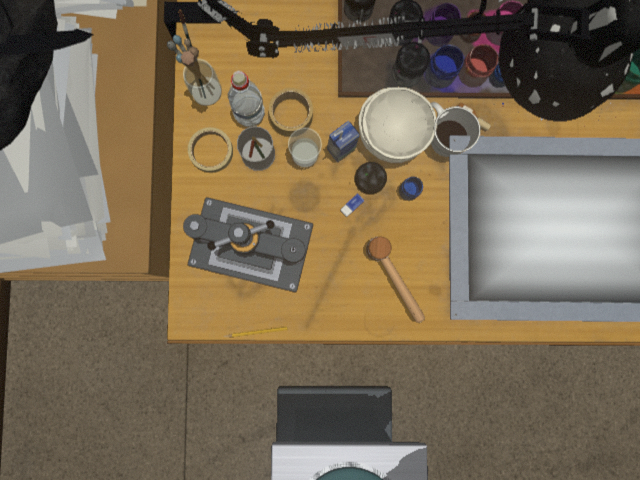

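View pics/scene0.png

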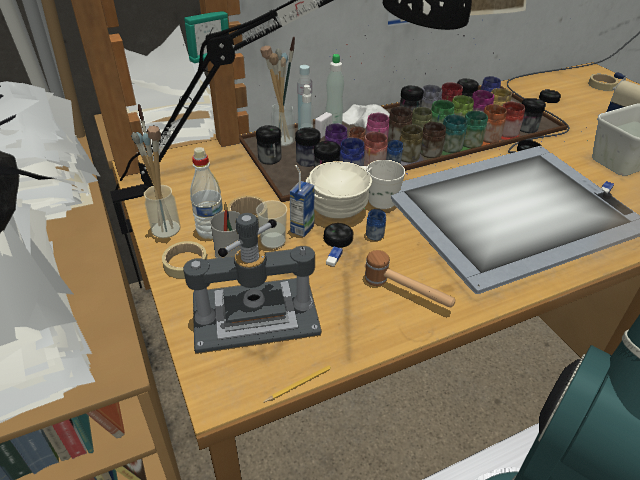

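The top view shows the mallet head at about (378,247) with its handle end at (420,318). The pin's eye is at (293,249) and the screw at (240,232), with its bar running from (217,247) to (270,224). I'll grip the mallet by its head so I can push straight down.

```bash
python3 - <<'E'
from h import *
for y in (31,78,-102): 
    for p in ([548.8,-57.8,25],[540,115.5,220]):
        q=kin.ik(p,down(np.radians(y))); print(y,p,None if q is None else np.round(q,2))
y=np.radians(31)
robot.movep([548.8,-57.8,120],down(y)); st()
im=viewer.read_camera("wrist"); cv2.imwrite('pics/w1.png',im[:,:,::-1])
print(pin("mallet_head","wrist"),pin("mallet_grip","wrist"))
E
```

```text
31 [548.8, -57.8, 25] [ 0.26  0.6  -0.28  1.95  0.26  0.63 -1.21]
31 [540, 115.5, 220] [ 0.28  0.39 -0.69  1.8   0.29  1.05 -1.55]
78 [548.8, -57.8, 25] [ 0.41  0.63 -0.47  1.94  0.44  0.67 -0.54]
78 [540, 115.5, 220] [ 0.3   0.4  -0.72  1.8   0.3   1.05 -0.74]
-102 [548.8, -57.8, 25] [ 0.93  1.16 -1.34  1.91  1.24  1.23  2.06]
-102 [540, 115.5, 220] [ 0.64  0.7  -1.32  1.79  0.72  1.24  2.06]
t3.2 [548.9 -59.1 120.1] [3.028 0.836 0.   ] F [-0.6 -0.5  0.9] g 0.999 0.0 j [ 0.35  0.46 -0.38  1.9   0.22  0.82 -1.18]
[] [(0.71, array([500. , -87.6,  28.4]))]
```

View pics/w1.png

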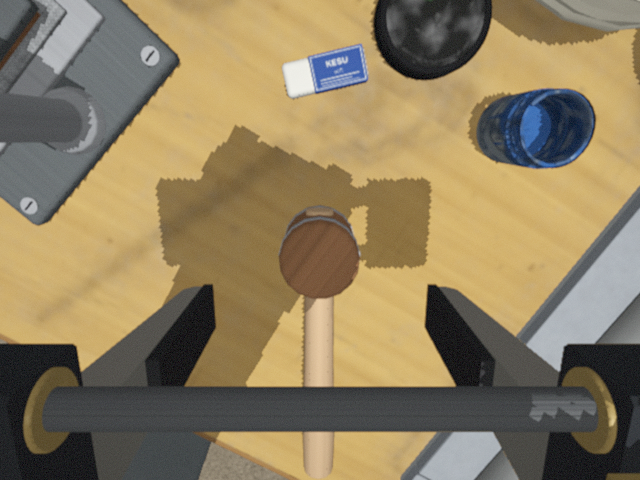

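The wrist view shows the mallet head at (319,255), centred between the fingers, with the handle running straight back between them. Next I grip the head, lift it and go over the pin.

```bash
python3 - <<'E'
from h import *
y=np.radians(31)
robot.servo_line([548.8,-57.2,25],feed=120)
grip(0.3,45); st()
robot.servo_line([548.8,-57.2,230],feed=200); st()
robot.movep([540,116,225],down(np.radians(78))); o=st()
im=viewer.read_camera("wrist"); cv2.imwrite('pics/w2.png',im[:,:,::-1])
print(pin("pin_top","wrist"),pin("screw_bar","wrist"))
im=viewer.read_camera("scene"); cv2.imwrite('pics/s2.png',cv2.resize(im[160:400,150:470,::-1],(800,600)))
E
```

```text
t5.1 [549.3 -57.5  25.2] [3.027e+00 8.390e-01 1.000e-03] F [ 1.5 -2.5  0.2] g 0.502 45.0 j [ 0.29  0.6  -0.32  1.95  0.3   0.64 -1.25]
t6.2 [547.7 -57.2 228.6] [-3.026 -0.839  0.004] F [ 0.1  0.3 -3.8] g 0.506 45.0 j [ 0.38  0.33 -0.41  1.81  0.15  1.04 -1.12]
t7.0 [539.6 115.7 224. ] [-2.441 -1.977  0.003] F [-0.1 -0.3 -4.2] g 0.5 45.0 j [ 0.23  0.37 -0.63  1.8   0.25  1.05 -0.7 ]
[] []
```

View pics/s2.png

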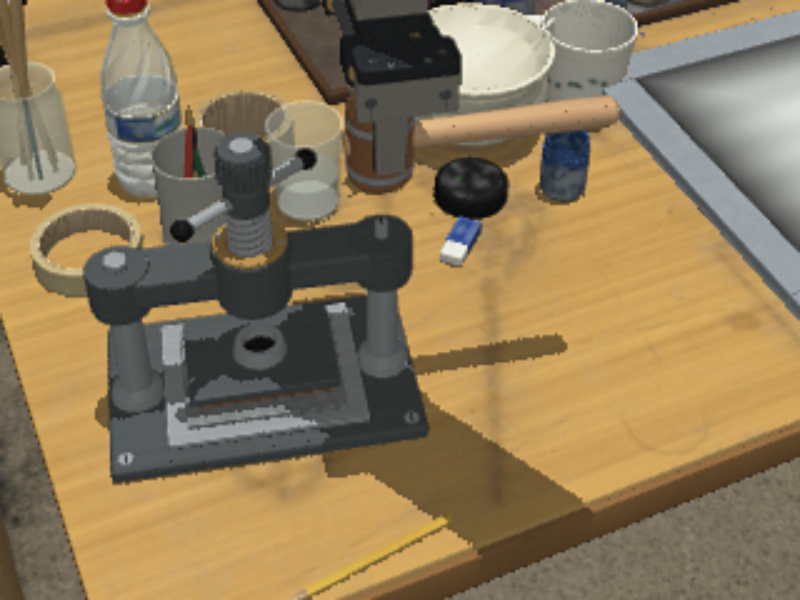

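The view shows the mallet held upright above the pin, with the pin at (381,228) in the crop and the handle pointing away from the screw. Next I push down in steps, watching the force.

```bash
python3 - <<'E'
from h import *
p=[540,116]
robot.servo_line(p+[186],feed=120); L=[]
z=186
while z>163:
    z-=1; robot.servo_line(p+[z],feed=40); o=robot.observe(); f=o['contact_force'][2]
    L.append((z,round(o['tcp_pos'][2],1),round(f,1)))
    if f>26: break
print(L); st()
E
```

```text
[(185, np.float64(185.6), np.float64(-4.1)), (184, np.float64(184.1), np.float64(-3.9)), (183, np.float64(182.9), np.float64(-3.3)), (182, np.float64(182.5), np.float64(1.7)), (181, np.float64(181.5), np.float64(4.8)), (180, np.float64(180.2), np.float64(4.8)), (179, np.float64(179.1), np.float64(4.2)), (178, np.float64(178.0), np.float64(3.9)), (177, np.float64(177.0), np.float64(4.1)), (176, np.float64(176.0), np.float64(4.2)), (175, np.float64(175.0), np.float64(4.4)), (174, np.float64(174.0), np.float64(3.8)), (173, np.float64(173.0), np.float64(3.8)), (172, np.float64(172.0), np.float64(3.4)), (171, np.float64(171.2), np.float64(5.0)), (170, np.float64(171.1), np.float64(11.8)), (169, np.float64(171.1), np.float64(18.5)), (168, np.float64(171.0), np.float64(25.3)), (167, np.float64(171.0), np.float64(31.8))]
t12.4 [540.2 116.2 171. ] [ 2.44   1.975 -0.   ] F [-10.6  -2.6  31.8] g 0.504 45.0 j [ 0.21  0.43 -0.6   1.85  0.3   0.94 -0.74]
```

Contact was at 182.5 and it bottomed hard at 171, so the pin is flush. Now the mallet goes back, and I look at the screw on the way.

```bash
python3 - <<'E'
from h import *
robot.servo_line([540,116,225],feed=200)
robot.movep([548.8,-57.2,120],down(np.radians(31)))
robot.servo_line([548.8,-57.2,32],feed=150)
for z in (29,27,26,25,24,23):
    robot.servo_line([548.8,-57.2,z],feed=40); f=robot.observe()['contact_force'][2]
    if f>0: break
st(); grip(0.85); 
robot.servo_line([548.8,-57.2,120],feed=200); 
robot.movep([559,207,300],down(np.radians(31))) ; st()
for c in ("wrist","top","scene"):
    im=viewer.read_camera(c); cv2.imwrite(f'pics/{c}3.png',im[:,:,::-1])
    for n in ("screw_knob","screw_bar","pin_top","mallet_head"): print(c,n,pin(n,c))
E
```

```text
t15.6 [549.1 -57.1  25.1] [3.027e+00 8.400e-01 1.000e-03] F [-1.5 -0.3  6.4] g 0.506 45.0 j [ 0.29  0.6  -0.32  1.95  0.3   0.64 -1.25]
t18.1 [559.1 204.8 298.5] [ 3.027  0.835 -0.004] F [-0.9 -0.5  0.4] g 0.849 0.0 j [-0.03  0.35 -0.49  1.62  0.17  1.22 -1.59]
wrist screw_knob [(0.93, array([557.3, 208.9, 225.8]))]
wrist screw_bar [(0.52, array([532.8, 112.7, 143.8]))]
wrist pin_top [(0.47, array([533.8, 112.4, 144.8]))]
wrist mallet_head [(0.8, array([549.6, -56.5,  35.6]))]
top screw_knob []
top screw_bar []
top pin_top []
top mallet_head [(0.75, array([546.4, -58. ,  29.6]))]
scene screw_knob [(0.89, array([559.3, 208.3, 228.7]))]
scene screw_bar [(0.57, array([559.5, 207. , 200.3])), (0.21, array([548.8, -56.2,  -2.6]))]
scene pin_top []
scene mallet_head [(0.69, array([554.2, -59. ,  35.2]))]
```

View pics/wrist3.png

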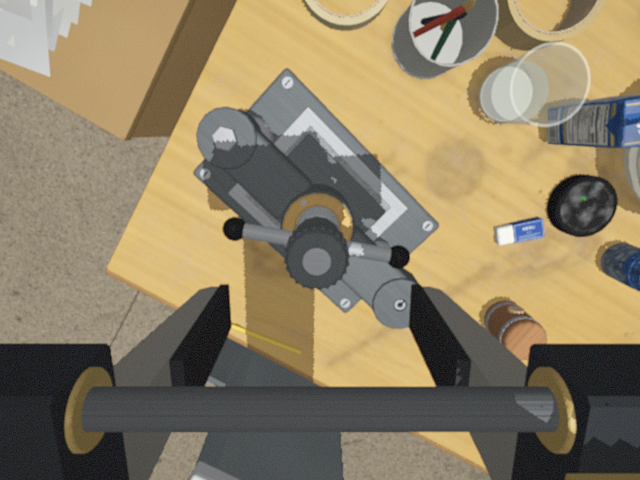

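The wrist view shows the knob at (317,258), the bar balls at (234,229) and (400,257), the pin flush in its eye at (400,303), and the mallet back standing at (515,328). I'll grip the knob lightly and turn it backward, feeling the vertical force for the drop.

```bash
cat >> h.py <<'E'
def proj(cam,uv,z,info=None):
    i=info or viewer.camera_info(cam); K,Rm,t=map(np.array,(i['camera_matrix'],i['R'],i['t']))
    c=-Rm.T@t; d=Rm.T@np.linalg.inv(K)@np.array([uv[0],uv[1],1.]); return c+d*(z-c[2])/d[2]
E
python3 - <<'E'
from h import *
import pickle
a,b=proj("wrist",(234,229),201),proj("wrist",(400,257),201)
print(a,b,(a+b)/2,np.degrees(np.arctan2(*(a-b)[1::-1])))
X,Y=558.5,208.3
c=(a+b)/2
rv=down(np.radians(31))
robot.movep([X,Y,280],rv)
q=[np.array(kin.ik([X,Y,z],rv)) for z in (280,240,220,200,190)]
print(np.round(q,3))
pickle.dump(q,open('q.pkl','wb'))
q0=q[0].copy(); q0[6]=-2.6; robot.goto_joints(q0)
q1=np.array(kin.ik([X,Y,214],robot.observe()['tcp_rot'])); print(np.round(q1,3))
robot.servo_line([X,Y,214],feed=120); st()
grip(0.3,4); st()
E
```

```text
[540.53697167 261.34056906 201.        ] [580.53317209 157.50918803 201.        ] [560.53507188 209.42487855 201.        ] 111.06685416804743
[[-0.037  0.368 -0.486  1.642  0.183  1.177 -1.596]
 [-0.044  0.403 -0.479  1.689  0.204  1.1   -1.613]
 [-0.049  0.422 -0.474  1.71   0.216  1.062 -1.623]
 [-0.054  0.443 -0.469  1.73   0.228  1.024 -1.633]
 [-0.057  0.453 -0.466  1.739  0.235  1.005 -1.639]]
[-0.05   0.428 -0.473  1.717  0.22   1.049 -2.629]
t20.8 [558.9 208.6 214.5] [-3.057e+00  7.200e-01 -1.000e-03] F [-0.8  0.2  1.2] g 0.85 0.0 j [-0.05  0.43 -0.47  1.72  0.22  1.05 -2.63]
t21.4 [558.6 208.3 214.1] [-3.058  0.72  -0.   ] F [-0.4  0.1  0.9] g 0.411 4.0 j [-0.05  0.43 -0.47  1.72  0.22  1.05 -2.63]
```

```bash
cat >> h.py <<'E'
import pickle
try: Q=pickle.load(open('q.pkl','rb'))
except Exception: Q=None
ZS=[280,240,220,200,190]
def jz(z,off):  # joints at height z, yaw=31deg+off(rad)
    q=np.array([np.interp(-z,[-s for s in ZS],[k[i] for k in Q]) for i in range(7)]); q[6]+=off; return q
E
python3 - <<'E'
from h import *
o=robot.observe(); off0=o['joints'][6]-jz(214,0)[6]; print(off0)
L=[]
for k in range(1,31):
    d=5*k
    robot.goto_joints(jz(214+d/360*7,off0+np.radians(d))); o=robot.observe(); f=o['contact_force'][2]; L.append((d,round(f,1),round(o['wrist_torque'][2],3)))
    if f<-2.2 : break
print(L); st()
im=viewer.read_camera("scene"); cv2.imwrite('pics/s4.png',cv2.resize(im[160:400,150:470,::-1],(800,600))); print(pin("screw_knob","scene"),pin("screw_bar","scene"))
E
```

```text
-1.0036183565741734
[(5, np.float64(1.0), np.float64(0.037)), (10, np.float64(2.6), np.float64(-0.061)), (15, np.float64(3.1), np.float64(-0.024)), (20, np.float64(4.7), np.float64(0.039)), (25, np.float64(4.9), np.float64(0.043)), (30, np.float64(4.6), np.float64(0.021)), (35, np.float64(5.1), np.float64(-0.035)), (40, np.float64(5.0), np.float64(0.002)), (45, np.float64(4.4), np.float64(-0.022)), (50, np.float64(4.3), np.float64(0.033)), (55, np.float64(4.4), np.float64(-0.002)), (60, np.float64(4.9), np.float64(-0.075)), (65, np.float64(4.9), np.float64(-0.026)), (70, np.float64(4.6), np.float64(-0.022)), (75, np.float64(3.6), np.float64(0.005)), (80, np.float64(4.5), np.float64(0.012)), (85, np.float64(5.0), np.float64(-0.022)), (90, np.float64(4.4), np.float64(0.003)), (95, np.float64(3.1), np.float64(-0.006)), (100, np.float64(5.6), np.float64(-0.032)), (105, np.float64(4.4), np.float64(-0.037)), (110, np.float64(4.6), np.float64(-0.03)), (115, np.float64(4.5), np.float64(-0.032)), (120, np.float64(4.2), np.float64(-0.004)), (125, np.float64(4.8), np.float64(-0.01)), (130, np.float64(4.6), np.float64(0.014)), (135, np.float64(2.5), np.float64(0.001)), (140, np.float64(-2.7), np.float64(0.068))]
t28.4 [558.  207.7 215.6] [-1.728 -2.622  0.003] F [ 0.9 -0.2 -2.7] g 0.413 4.0 j [-0.05  0.43 -0.47  1.71  0.22  1.06 -0.19]
[(0.77, array([554.7, 208.1, 231.7]))] [(0.77, array([556.2, 208. , 201.6]))]
```

View pics/s4.png

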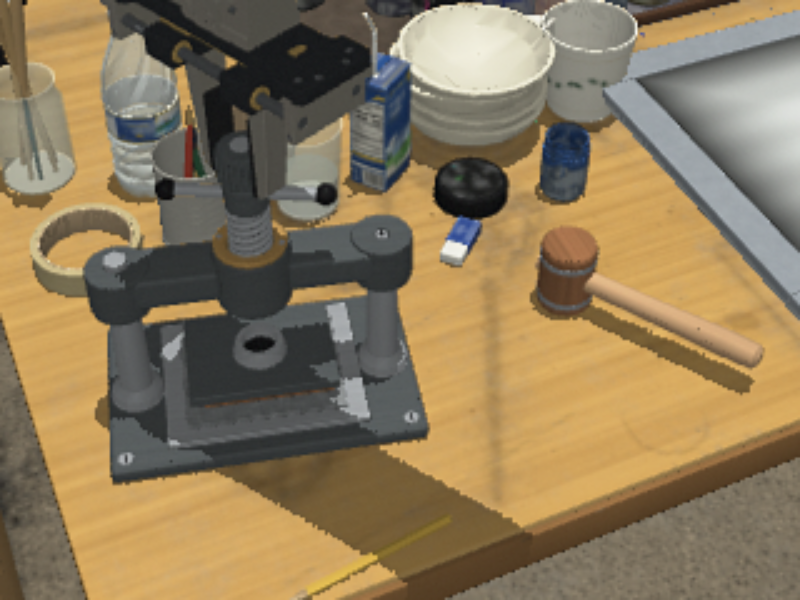

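The view shows the screw still held and climbed, with the bar balls at (167,188) and (326,193), and the mallet and pin as they should be. The force flipped from +4.6 to −2.7 N at 135–140°, so that is the drop. Now I release so it can fall, then check.

```bash
python3 - <<'E'
from h import *
grip(0.65); robot.hold(0.2)
im=viewer.read_camera("scene"); print(pin("screw_knob","scene"),pin("screw_bar","scene"))
cv2.imwrite('pics/s5a.png',im[:,:,::-1])
q=np.array(robot.observe()['joints']); q[6]=0.9; robot.goto_joints(q); 
robot.servo_line([558.5,208.3,300],feed=200); 
st(); im=viewer.read_camera("wrist"); print(pin("screw_knob","wrist"))
w=viewer.camera_info("wrist"); pickle.dump(w,open('w5.pkl','wb'))
cv2.imwrite('pics/w5.png',im[:,:,::-1])
s4=cv2.imread('pics/s4.png'); crop=cv2.resize(cv2.imread('pics/s5a.png')[160:400,150:470],(800,600))
cv2.imwrite('pics/cmp.png',np.vstack([np.hstack([s4[100:330,50:450],crop[100:330,50:450]]),cv2.resize(im[:,:,::-1],(480,360))[:, :].repeat(1,0) if 0 else np.zeros((1,800,3),np.uint8), np.hstack([cv2.resize(im[:,:,::-1],(480,360)),np.zeros((360,320,3),np.uint8)])]))
E
```

```text
[(0.86, array([557.3, 205.1, 227. ]))] [(0.91, array([558.9, 201.9, 198.9])), (0.56, array([381.2, 195.4,  -3. ]))]
t31.0 [558.1 207.9 299.2] [-1.200e-01 -3.139e+00  1.000e-03] F [ 0.1 -0.4 -0.7] g 0.654 0.0 j [-0.03  0.35 -0.49  1.62  0.17  1.22  0.94]
[(0.56, array([556. , 209.2, 222.4])), (0.49, array([557.7, 207. ,  98.4]))]
```

View pics/cmp.png

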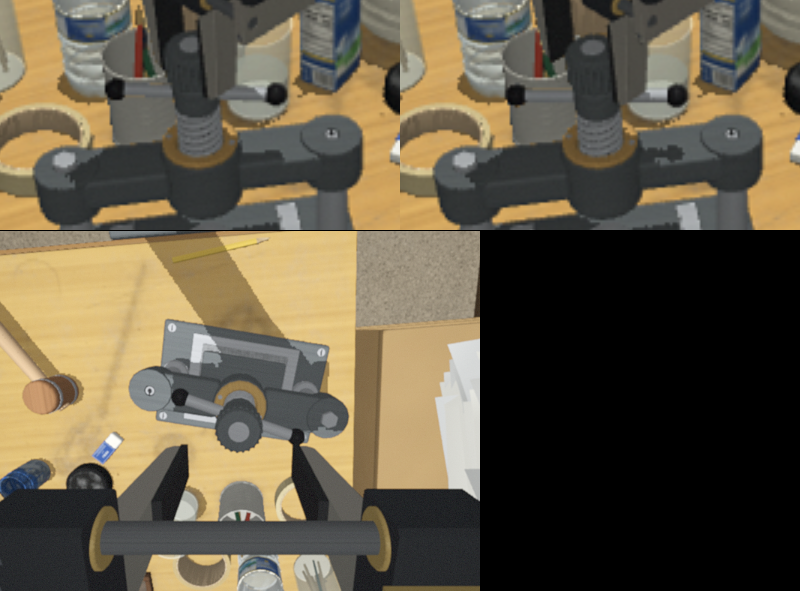

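The upper pair shows the knob lower after release (top at row 36 before, 46 after). The wrist view has the balls at about (240,221) and (396,275) in raw pixels. The knob height of about 227 matches 229+5.4−7, so the drop happened. Next I turn forward one turn from a high wrist angle.

```bash
python3 - <<'E'
from h import *
w=pickle.load(open('w5.pkl','rb'))
a,b=proj("",(240,221),199,w),proj("",(396,275),199,w); print(a,b,np.degrees(np.arctan2(*(a-b)[1::-1])))
q=jz(280,0); q[6]=2.75; robot.goto_joints(q)
z0=214; off=2.75-jz(280,0)[6]
robot.goto_joints(jz(240,off)); robot.goto_joints(jz(z0,off)); st()
grip(0.3,12); st(); L=[]
for d in range(12,289,12):
    robot.goto_joints(jz(z0-14*d/360,off-np.radians(d))); o=robot.observe(); L.append((d,round(o['contact_force'][2],1),round(o['wrist_torque'][2],2)))
print(L); st()
print(robot.observe()['joints'][6])
E
```

```text
[536.02943844 156.95545659 199.        ] [580.83000339 257.13789569 199.        ] -114.09370641208957
t33.2 [558.3 208.2 214.4] [ 2.406e+00 -2.018e+00 -1.000e-03] F [0.1 0.9 0.3] g 0.65 0.0 j [-0.05  0.43 -0.47  1.72  0.22  1.05  2.72]
t33.7 [559.2 208.6 215.1] [-2.406e+00  2.018e+00 -2.000e-03] F [-0.9 -0.3  4.5] g 0.408 12.0 j [-0.05  0.43 -0.47  1.71  0.22  1.05  2.72]
[(12, np.float64(5.1), np.float64(-0.05)), (24, np.float64(5.3), np.float64(0.01)), (36, np.float64(5.8), np.float64(-0.05)), (48, np.float64(4.8), np.float64(0.05)), (60, np.float64(5.3), np.float64(-0.02)), (72, np.float64(5.7), np.float64(-0.02)), (84, np.float64(5.1), np.float64(-0.03)), (96, np.float64(4.6), np.float64(-0.01)), (108, np.float64(4.9), np.float64(-0.03)), (120, np.float64(4.8), np.float64(-0.04)), (132, np.float64(5.0), np.float64(-0.11)), (144, np.float64(5.3), np.float64(-0.04)), (156, np.float64(6.2), np.float64(-0.03)), (168, np.float64(6.7), np.float64(-0.0)), (180, np.float64(6.4), np.float64(-0.04)), (192, np.float64(6.5), np.float64(-0.02)), (204, np.float64(6.5), np.float64(-0.05)), (216, np.float64(6.5), np.float64(-0.01)), (228, np.float64(7.1), np.float64(-0.08)), (240, np.float64(7.3), np.float64(-0.04)), (252, np.float64(7.8), np.float64(-0.09)), (264, np.float64(7.5), np.float64(-0.01)), (276, np.float64(7.6), np.float64(-0.1)), (288, np.float64(6.7), np.float64(-0.03))]
t41.3 [559.  208.4 204. ] [-3.134e+00  2.130e-01 -2.000e-03] F [-1.9 -1.5  6.7] g 0.412 12.0 j [-0.05  0.44 -0.47  1.73  0.23  1.03 -2.31]
-2.3087041789283345
```

```bash
python3 - <<'E'
from h import *
grip(0.65); robot.servo_line([558.5,208.3,290],feed=250)
q=np.array(robot.observe()['joints']); q[6]=0.9; robot.goto_joints(q); st()
w=viewer.camera_info("wrist"); im=viewer.read_camera("wrist"); print(pin("screw_knob","wrist"),pin("screw_bar","wrist"))
pickle.dump(w,open('w6.pkl','wb')); cv2.imwrite('pics/w6.png',im[:,:,::-1])
im=viewer.read_camera("scene"); print(pin("screw_knob","scene"),pin("screw_bar","scene"))
E
```

```text
t45.0 [558.6 208.3 290.5] [0.17  3.136 0.   ] F [-0.7  0.2  0.3] g 0.649 0.0 j [-0.04  0.36 -0.49  1.63  0.18  1.2   0.9 ]
[(0.9, array([556.5, 208.5, 212. ]))] []
[(0.92, array([558.1, 205.8, 217.1]))] [(0.61, array([560.7, 206.3, 185.3]))]
```

View pics/w6.png

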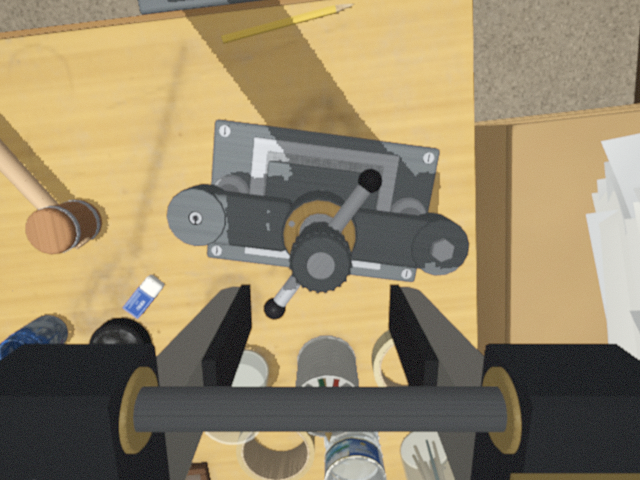

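The view shows the bar turned, with its balls at (370,181) and (275,309) and the knob lower at (320,262). The pin is flush at (196,217) and the other things look undisturbed. Now I measure the bar angle and finish the turn.

```bash
python3 - <<'E'
from h import *
w=pickle.load(open('w6.pkl','rb'))
a,b=proj("",(370,181),188,w),proj("",(275,309),188,w); ang=np.degrees(np.arctan2(*(a-b)[1::-1]))%180; print(ang)
done=(251-ang)%360; done=done if done>200 else done+180; print('done by',done)
rem=362-done; rem=float(np.clip(rem,66,84)); print('rem',rem)
off=0.6-jz(280,0)[6]; z0=202
robot.goto_joints(jz(240,off)); robot.goto_joints(jz(z0,off)); grip(0.3,12); st(); L=[]
for d in np.linspace(0,rem,8)[1:]:
    robot.goto_joints(jz(z0-14*d/360,off-np.radians(d))); L.append(round(robot.observe()['contact_force'][2],1))
print(L); robot.hold(0.3); st()
im=viewer.read_camera("scene"); print(pin("screw_knob","scene"),pin("screw_bar","scene"))
cv2.imwrite('pics/s7.png',cv2.resize(im[160:400,150:470,::-1],(800,600)))
E
```

```text
138.15701383266864
done by 292.84298616733133
rem 69.15701383266867
t46.4 [559.3 208.7 203.4] [6.300e-01 3.076e+00 2.000e-03] F [ 0.4 -0.5  5.7] g 0.413 12.0 j [-0.05  0.44 -0.47  1.73  0.23  1.03  0.56]
[np.float64(5.2), np.float64(5.4), np.float64(6.0), np.float64(5.4), np.float64(5.7), np.float64(6.4), np.float64(4.7)]
t48.7 [559.5 208.8 200.7] [2.265 2.175 0.004] F [ 0.4 -0.1  5.6] g 0.406 12.0 j [-0.05  0.44 -0.47  1.73  0.23  1.02 -0.64]
[(0.78, array([560.7, 206.6, 213.9]))] [(0.86, array([559.2, 207.8, 181.2]))]
```

View pics/s7.png

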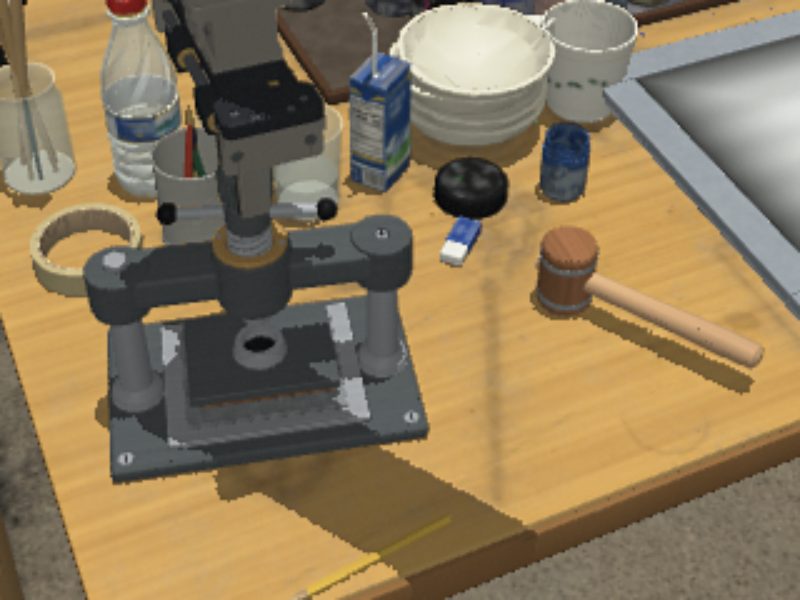

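The view shows the knob held, the thread sunk into the bush, and the bar nearly at its angle at the drop. The balls are at (167,213) and (326,208), perhaps 5° short, so I add a little and hand in.

```bash
python3 - <<'E'
from h import *
off=0.6-jz(280,0)[6]; d=69.2+7
robot.goto_joints(jz(202-14*d/360,off-np.radians(d))); robot.hold(0.3); st()
print(robot.job_done())
E
```

```text
t49.4 [559.6 208.8 200.4] [2.395 2.032 0.004] F [-0.1  0.1  5.4] g 0.409 12.0 j [-0.05  0.44 -0.47  1.73  0.23  1.02 -0.77]
the job is handed in; nothing more can be done
None
```

I handed the job in at 49.4 s: the pin is knocked flush, the mallet is back on the desk, and the screw was turned back to its drop at about 140° and then forward one full turn (measured to within a few degrees), with the gripper holding the knob; no verdict was returned.

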